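Stand the holed plate on edge for marking out

TASK

Take the aluminium plate with the big round hole from its sloping rest and stand it upright on its long lower edge in the middle of the steel marking-out slab, with its faces parallel to the slab's long sides, standing free. Leave the plate without a hole and the V-block on the slab where they are.

Things in the scene. Friction and masses are not known exactly. Their poses are not given: they have to be found in the camera images.
- holed_mid (a point): Plate to stand up: aluminium, 120 wide (y, long lower edge) x 100 high (z, towards upper edge) x 16 mm thick (x), 0.45 kg, a 40 mm round hole centred 36 mm above the lower edge. Point: centre of the outline. It leans back 35 deg from vertical on a steel rest, upper edge nearer the robot, lower edge in a lip 18 mm above the bench. The rest backs its lower half only: the upper half is free on both faces.
- plain_mid (a point): The other plate, to be left alone: same aluminium, size, point and axes, but no hole; it leans in the same way on a second such rest (fixed, dark folded sheet steel, 100 mm wide). Either plate may be on either side. Pinch a plate across its thickness, along its slope, at the upper edge.
- slab_top (a point): Marking-out slab: bare steel, 150 mm (its x) by 260 mm (its y, the long sides), 20 mm thick, fixed flat on the bench. The point is the centre of its top face, 20 mm above the bench; z up. It may lie left, right or between the rests.
- vblock_mid (a point): V-block: dark steel, 40 x 34 mm, 32 mm high, with a vee groove on top; it lies near one end of the slab's top, its centre about 100 mm from the slab's middle along the long side. To be left alone. The point is its centre; z up.
There are look-alikes about, which are no part of the job. Leave any green or pink look-alike of the part that bears holed_mid alone.

How it is judged:
At the end, for the whole second after the job is handed in: The holed plate stands free and still on its long lower edge on the slab, within about 10 degrees of upright, its centre within 25 mm of the slab's middle, its faces within 14 degrees of parallel to the slab's long sides; the plain plate and the V-block are within 20 mm of where they began (angle between holed_mid's own z axis and vertical below 0.17 rad and horizontal distance between holed_mid and slab_top below 0.025 m and z of holed_mid in the frame of slab_top between 0.045 and 0.055 m and angle between the x axis of holed_mid and the x axis of slab_top, either way round below 0.25 rad and linear speed of holed below 0.02 m/s and distance of each of plain_mid, vblock_mid from where it was at the start of the episode below 0.02 m); the robot touches nothing.
It fails at once if the plate without a hole is shifted by more than 20 mm (distance of plain_mid from where it was at the start of the episode above 0.02 m).
It fails at once if the V-block is shifted by more than 20 mm (distance of vblock_mid from where it was at the start of the episode above 0.02 m).
It also fails if it takes over 40 s, if anything falls off the work surface, if the arm or the gripper's body presses on something with over 40 N, if the wrist force passes 120 N, or if a joint passes its speed limit or range.

ROBOT

A 7-joint arm with a two-finger parallel gripper is mounted at the origin on the work surface. World frame = base frame: x ahead of the robot, y to its left, z up, the work surface at z = 0. Lengths are in m, angles in rad, forces in N, time in s.
With the tool pointing down it reaches from about 0.4 to 0.875 m from the base axis. Payload 6.5 kg.
Tool frame: the origin (TCP) lies between the finger pads; the fingertips stand 19 mm ahead of it and the grasp point (between the pads) is the TCP; z points along the fingers, y is the line along which they close (so a half turn about z gives the same grasp; the last joint's range is limited). The gripper opens to 85 mm and grips with 20 to 120 N. Pads are 22 mm wide; open, the fingers measure 114 mm over their backs; the gripper's body (76 mm by 85 mm) begins 54 mm behind the grasp point. The pads swing forward as they close: fully open they stand 13 mm farther back than shut.
Start: joints at [-1.234, 0.536, -0.004, 1.538, 0.003, 1.067, -0.071], TCP at [0.255, 0.598, 0.25] pointing down, gripper open.
Joint ranges: [-2.7, 2.7], [-0.37, 2.16], [-1.27, 1.26], [0.24, 2.4], [-1.31, 4.45], [0.19, 1.91], [-2.76, 2.76]. Speed limits (rad/s): [2.39, 2.39, 3.14, 3.14, 3.14, 3.14, 3.14].

INTERFACE

Orientations are given as [roll, pitch, yaw] about the fixed x, y, z axes, in that order (R = Rz(yaw) Ry(pitch) Rx(roll)).
In Python, from station import status, vision, ctrl gives the robot as it stands.
- The arm moves only by the tool move_arm, never from a script. Its argument "plan" is a list of rows, each a list of 7 numbers: the shift along the tool's x, y, z in m, then the turn, a rotation vector about the tool's x, y, z in units of 6 degrees (1.0 is 6 degrees), then the opening, from 0 (shut) to 1 (fully open). A call has 1 to 12 rows; each row shifts and turns the commanded pose from where the row before left it, along the tool's axes as they then stand; what a row does not reach is not made up. A row lasts 1/12 s, in which the tool goes at most 41.7 mm and 7.16 degrees, less where a joint would pass 70% of its speed; a pose out of reach is approached as far as the arm can. A call with a gripper value outside its range is refused whole. The fingers move at their own pace and stop on an object; "grip_force" is the grip in N (left out, the last holds). Time passes only in rows, so rows that do not move let the fingers close. It gives the time, the measured TCP pose, the force and the opening at its end, in the units of the state.
- status.observe(): the state, without advancing time (a new reading comes with each control period).
- vision.read_camera(name): name is "side" or "top"; returns a dict with "image" (420x560x3 uint8, red, green, blue), "depth" (420x560 float32, m along the optical axis (not along the pixel's ray), 0 where there is no reading), "K" (3x3 intrinsics, pixels), "camera_from_world" (4x4, takes a point from world to camera coordinates). Camera axes: x right, y up, looking along -z (the intrinsics and any distortion apply to the point x, -y, -z); pixel columns grow to the right and rows downward; lengths in m; the calibration is good to about 2 mm. A picture is of the moment at which its call begins.
- ctrl.close_job(): hands the job in, once; it reports no verdict.
The state is a dict: "time": time; "joint_pos": joint angles; "joint_vel": joint speeds; "tau": joint torques, N m; "ee_pos": TCP position; "orientation": TCP orientation; "ft_force": force on the tool from outside, world axes, zero at the start; "ft_torque": the same for the moment, N m; "gripper_width": finger opening in m.
Only numpy, scipy, OpenCV 4.12 (cv2) and the standard library are available. Lean on these libraries where they do the work, as an engineer would, in place of code of your own. Each camera call takes 0.05 s, during which the arm holds its last target. There are 200 camera calls.

## Working session

There is one attempt and no reset: what is moved stays moved. The work goes in short steps, Python scripts to look and compute and a tool call to move; the robot and the scene stay as the last step left them, time stands still between calls to the robot, and variables do not carry over. Pictures are saved under pics/ and viewed, on a budget of 10 in all, crops included, one or two more only if the job needs it, and the job is handed in when it is done.

Besides the shell and the picture viewer there is one more tool, called as a command line: name --pt "numbers of a row" for each row, then --argument value for the rest. move_arm: Moves the arm, as the interface text tells. Its arguments: {"type":"object","properties":{"plan":{"type":"array"},"grip_force":{"type":"number"}},"required":["plan"]}

```bash
ls; mkdir -p pics; cat > h.py <<'E'
import numpy as np, cv2
from station import status, vision, ctrl
from scipy.spatial.transform import Rotation as R
def cam(n):
    d=vision.read_camera(n); np.savez(f'{n}.npz',**{k:np.asarray(d[k]) for k in('image','depth','K','camera_from_world')}); return d
def load(n): return dict(np.load(f'{n}.npz'))
def cloud(d):
    K=d['K'];z=d['depth'];v,u=np.mgrid[:z.shape[0],:z.shape[1]]
    c=np.stack([(u-K[0,2])/K[0,0]*z,-(v-K[1,2])/K[1,1]*z,-z],-1)
    T=np.linalg.inv(d['camera_from_world']); return c@T[:3,:3].T+T[:3,3]
def save(n,im): cv2.imwrite(f'pics/{n}.png',cv2.cvtColor(im,cv2.COLOR_RGB2BGR))
E
python3 - <<'E'
from h import *
for n in('side','top'):
    d=cam(n); save(n+'0',d['image']); print(n,d['K'].tolist(),np.linalg.inv(d['camera_from_world']).round(3).tolist(),(d['depth']>0).mean())
    print([k for k in d])
print(status.observe())
E
```

```text
pics
side [[413.60994558105295, 0.0, 276.20561598856006], [0.0, 413.60994558105295, 217.16850770124182], [0.0, 0.0, 1.0]] [[0.993, 0.095, -0.077, 0.389], [-0.122, 0.72, -0.683, -0.534], [-0.009, 0.687, 0.726, 0.662], [0.0, 0.0, 0.0, 1.0]] 0.9960841836734694
['image', 'depth', 'K', 'camera_from_world']
top [[523.0350773750276, 0.0, 282.7334780772408], [0.0, 523.0350773750276, 211.5542041908075], [0.0, 0.0, 1.0]] [[0.025, 0.984, -0.178, 0.279], [-1.0, 0.022, -0.017, 0.033], [-0.013, 0.179, 0.984, 1.098], [0.0, 0.0, 0.0, 1.0]] 0.9959906462585034
['image', 'depth', 'K', 'camera_from_world']
{'time': 0.1, 'joint_pos': array([-1.23422383,  0.53711133, -0.00445463,  1.53876714,  0.0025859 ,
        1.0672726 , -0.07119067]), 'joint_vel': array([ 3.02094429e-05, -5.14870870e-04,  7.86258090e-04, -2.81527074e-03,
        3.14205733e-04, -4.92496359e-05, -1.61889829e-04]), 'tau': array([ 2.67880299e-03, -5.84562600e+01,  1.05168287e+00, -2.59775162e+01,
        1.26295086e-02,  4.64639059e-03, -1.40712658e-05]), 'ee_pos': array([0.25457062, 0.59749815, 0.24948975]), 'orientation': array([-3.14004281e+00,  9.42640894e-05,  2.73890820e+00]), 'ft_force': array([-0.42339334, -0.22536333, -0.20675945]), 'ft_torque': array([-0.02519126, -0.05128544, -0.00106252]), 'gripper_width': 0.08576991599985752}
```

View pics/top0.png

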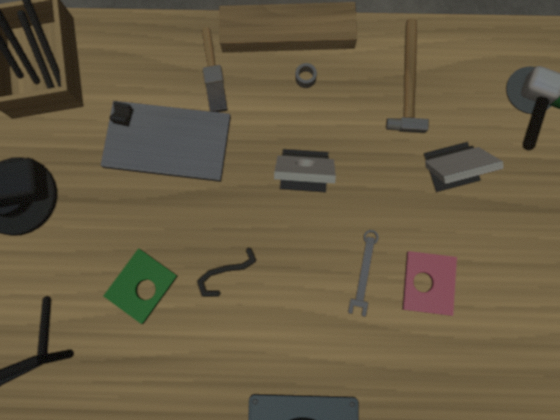

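View pics/side0.png

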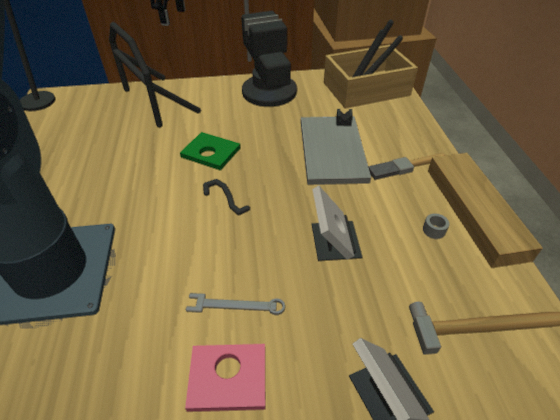

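Candidates: grey plate at top (305,168)/side (333,222), which seems to show a hole; grey plate at top (463,163)/side (390,382); green (140,287) and pink (430,283) holed look-alikes, excluded. I'll check both grey plates in one crop and measure.

```bash
python3 - <<'E'
from h import *
t=load('top');s=load('side')
a=[cv2.resize(t['image'][130:210,265:345],(390,390),interpolation=2),cv2.resize(t['image'][125:205,425:505],(390,390),interpolation=2)]
b=[cv2.resize(s['image'][180:265,290:375],(390,200),interpolation=2),cv2.resize(s['image'][330:415,340:440],(390,200),interpolation=2)]
save('crop1',np.vstack([np.hstack(a),np.hstack(b)]))
for n,d in(('top',t),('side',s)):
    P=cloud(d);im=d['image']
    z=P[...,2]; print(n,'bench z',np.median(z[(P[...,0]>.3)&(P[...,0]<.6)&(abs(z)<.03)]))
    for nm,box in (('A',((260,345),(140,200)),('B',((420,510),(140,195)))) if 0 else {}) : pass
    # plates: all points above 40mm within x .35-.8,y -.45..0.05
    m=((z>.035)&(z<.16)&(P[...,0]>.35)&(P[...,0]<.75)&(P[...,1]>-.5)&(P[...,1]<.1)).astype(np.uint8)
    k,l,st,c=cv2.connectedComponentsWithStats(m)
    for i in range(1,k):
        if st[i,4]>150:
            q=P[l==i];print(i,st[i].tolist(),q.min(0).round(3),q.max(0).round(3),q.mean(0).round(3))
    m=((z>.012)&(z<.028)&(P[...,0]>.35)&(P[...,0]<.85)&(P[...,1]>0.05)&(P[...,1]<.5)).astype(np.uint8)
    k,l,st,c=cv2.connectedComponentsWithStats(m)
    for i in range(1,k):
        if st[i,4]>1500:
            q=P[l==i]; r=cv2.minAreaRect(q[:,:2].astype(np.float32)*1000);print('slab',st[i].tolist(),r,np.median(q[:,2]))
E
```

```text
top bench z 0.001417331105882269
1 [522, 83, 31, 68, 1061] [ 0.61  -0.5    0.035] [ 0.75  -0.441  0.073] [ 0.69  -0.471  0.056]
2 [427, 149, 76, 35, 1556] [ 0.524 -0.379  0.035] [ 0.615 -0.248  0.108] [ 0.566 -0.31   0.08 ]
3 [274, 157, 62, 26, 1250] [ 0.521 -0.052  0.035] [0.588 0.07  0.109] [0.548 0.009 0.083]
slab [100, 44, 130, 137, 8668] ((704.09326171875, 301.65472412109375), (261.3285827636719, 306.1703796386719), 84.34265899658203) 0.020682084062899952
side bench z 0.0006232681205091128
1 [313, 186, 38, 68, 1285] [ 0.525 -0.057  0.035] [0.593 0.069 0.108] [ 0.554 -0.007  0.079]
2 [353, 338, 75, 82, 2222] [ 0.529 -0.38   0.035] [ 0.62  -0.254  0.108] [ 0.567 -0.324  0.086]
slab [301, 116, 127, 66, 4319] ((706.289306640625, 296.6670837402344), (264.6401062011719, 299.94384765625), 84.400634765625) 0.019767899160699653
```

View pics/crop1.png

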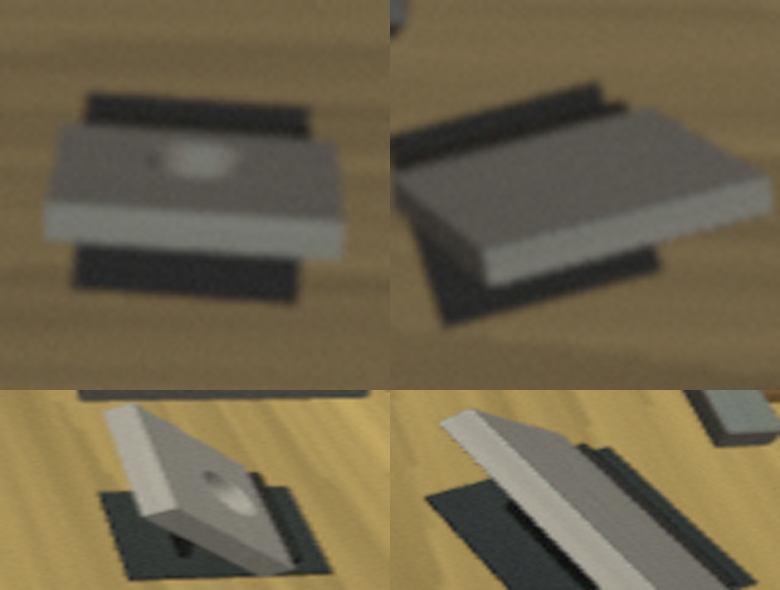

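The holed plate is the left one (crop: hole at top pixel ≈(305,160), side ≈(342,222)); the right one is plain. Now the precise poses of it, the slab and the V-block.

```bash
cat > m.py <<'E'
from h import *
def plane(q,tol=.003):
    w=np.ones(len(q),bool)
    n0=np.array([.82,0,.57]); c=np.median(q,0)
    for i in range(15):
        p=q[w]; c=np.median(p,0); n=np.linalg.svd(p-p.mean(0))[2][2]; n*=np.sign(n@n0); r=(q-p.mean(0))@n; w=abs(r)<max(tol,.012-.001*i)
    return n,q[w].mean(0),w
def plates(n,d,boxes):
    P=cloud(d);K=d['K'];C=d['camera_from_world']
    for nm,(x0,x1,y0,y1) in boxes.items():
        m=(P[...,2]>.03)&(P[...,2]<.13)&(P[...,0]>x0)&(P[...,0]<x1)&(P[...,1]>y0)&(P[...,1]<y1)
        q=P[m]; nn,c,w=plane(q); q=q[w]
        yw=np.cross([0,0,1],nn);yw/=np.linalg.norm(yw); zz=np.cross(nn,yw)
        a=(q-c)@yw;b=(q-c)@zz
        lo,hi=np.percentile(a,[.7,99.3]);bt=np.percentile(b,99.3)
        e=c+yw*(lo+hi)/2+zz*bt
        print(n,nm,len(q),'tilt',np.degrees(np.arcsin(nn[2])).round(1),'yaw n',np.degrees(np.arctan2(nn[1],nn[0])).round(1),'width',(hi-lo).round(4),'front top-edge mid',e.round(4),'-> plate centre',(e-zz*.05-nn*.008).round(4))
if __name__=='__main__':
    for n in('top','side'):
        d=load(n); plates(n,d,{'holed':(.48,.63,-.08,.1),'plain':(.48,.66,-.41,-.22)})
        P=cloud(d);z=P[...,2]
        m=((abs(z-.02)<.006)&(P[...,0]>.45)&(P[...,0]<.85)&(P[...,1]>.1)&(P[...,1]<.5)).astype(np.uint8)
        m=cv2.morphologyEx(m,cv2.MORPH_OPEN,np.ones((9,9)))
        k,l,st,c=cv2.connectedComponentsWithStats(m); i=1+np.argmax(st[1:,4]); ij=l==i
        # image outline, cast onto z=.02 plane
        con=max(cv2.findContours(ij.astype(np.uint8),0,1)[0],key=cv2.contourArea)[:,0]
        T=np.linalg.inv(d['camera_from_world']);K=d['K']
        r=np.stack([(con[:,0]-K[0,2])/K[0,0],-(con[:,1]-K[1,2])/K[1,1],-np.ones(len(con))],1)@T[:3,:3].T
        X=T[:3,3]+r*((.02-T[2,3])/r[:,2])[:,None]
        print(n,'slab',st[i].tolist(),cv2.minAreaRect((X[:,:2]*1000).astype(np.float32)),np.median(z[ij]))
        v=(z>.035)&(z<.065)&(P[...,0]>.6)&(P[...,0]<.75)&(P[...,1]>.2)&(P[...,1]<.42); print('vb',v.sum(),P[v].mean(0).round(3),P[v].min(0).round(3),P[v].max(0).round(3))
E
python3 m.py
```

```text
top holed 923 tilt 35.2 yaw n -2.8 width 0.1184 front top-edge mid [0.5339 0.0101 0.1082] -> plate centre [0.5562 0.009  0.0628]
top plain 1216 tilt 35.3 yaw n 16.2 width 0.1193 front top-edge mid [ 0.5509 -0.3183  0.1073] -> plate centre [ 0.5724 -0.312   0.0619]
top slab [102, 105, 127, 73, 7017] ((626.6779174804688, 308.66790771484375), (260.4349670410156, 151.5086669921875), 84.15266418457031) 0.020905124855028268
vb 351 [0.676 0.401 0.046] [0.654 0.382 0.035] [0.7   0.42  0.059]
side holed 851 tilt 35.2 yaw n -3.2 width 0.1202 front top-edge mid [0.5391 0.0051 0.1061] -> plate centre [0.5614 0.0039 0.0607]
side plain 1516 tilt 35.7 yaw n 16.2 width 0.1181 front top-edge mid [ 0.5552 -0.3237  0.1067] -> plate centre [ 0.577  -0.3174  0.0614]
side slab [304, 117, 66, 63, 3318] ((632.9276733398438, 301.1983642578125), (260.9447326660156, 152.56895446777344), 83.57145690917969) 0.019980077814196362
vb 173 [0.681 0.393 0.045] [0.659 0.377 0.035] [0.704 0.419 0.055]
```

```bash
cat > g.py <<'E'
from h import *
def frame(yaw_deg,lean_deg):  # tool frame for gripping: y along plate +n, z down the slope
    y,l=np.radians([yaw_deg,lean_deg]); 
    n=np.array([np.cos(l)*np.cos(y),np.cos(l)*np.sin(y),np.sin(l)]); zp=np.array([-np.sin(l)*np.cos(y),-np.sin(l)*np.sin(y),np.cos(l)])
    return np.stack([np.cross(n,-zp),n,-zp],1)
def togo(p,Rt):
    s=status.observe(); Rc=R.from_euler('xyz',s['orientation']).as_matrix()
    print('now',s['ee_pos'].round(4),'shift(tool axes at start)',(Rc.T@(np.array(p)-s['ee_pos'])).round(4),'turn units',(np.degrees(R.from_matrix(Rc.T@Rt).as_rotvec())/6).round(3),'shift(in target axes)',(Rt.T@(np.array(p)-s['ee_pos'])).round(4))
E
python3 - <<'E'
from g import *
for n in('top','side'):
    P=cloud(load(n));z=P[...,2]
    for x0 in np.arange(.1,.8,.1):
        print(n,round(x0,1),[ (float(z[m].max().round(2)) if (m:=(P[...,0]>x0)&(P[...,0]<x0+.1)&(P[...,1]>y0)&(P[...,1]<y0+.1)&(z<1)).sum()>5 else None) for y0 in np.arange(-.1,.8,.1)])
c=np.array([.559,.0065,.0625]); Rt=frame(-3,35); edge=c-Rt[:,2]*.05; print('edge',edge)
print('tcp target',edge+Rt[:,2]*.012); togo(edge-Rt[:,2]*.10,Rt)
togo(np.array([.43,.02,.27]),frame(-3,0))
print(R.from_matrix(Rt).as_euler('xyz'))
E
```

```text
top 0.1 [0.02, 0.02, 0.02, 0.01, 0.01, 0.2, 0.21, 0.01, None]
top 0.2 [0.01, 0.01, 0.02, 0.02, 0.02, 0.12, 0.1, 0.01, None]
top 0.3 [0.01, 0.01, 0.02, 0.02, 0.02, 0.02, 0.01, 0.01, None]
top 0.4 [0.01, 0.01, 0.01, 0.01, 0.01, 0.01, 0.14, 0.11, None]
top 0.5 [0.11, 0.11, 0.03, 0.03, 0.03, 0.03, 0.14, 0.03, None]
top 0.6 [0.01, 0.03, 0.03, 0.03, 0.06, 0.06, 0.1, 0.1, None]
top 0.7 [0.03, 0.03, 0.02, 0.03, 0.03, 0.03, 0.12, 0.12, None]
side 0.1 [0.02, 0.47, 0.01, 0.0, 0.0, 0.21, 0.23, 0.23, 0.1]
side 0.2 [0.01, 0.0, 0.0, 0.02, 0.02, 0.12, 0.31, 0.27, 0.0]
side 0.3 [0.01, 0.0, 0.02, 0.02, 0.02, 0.02, 0.0, 0.0, 0.0]
side 0.4 [0.0, 0.0, 0.01, 0.0, 0.0, 0.0, 0.2, 0.2, 0.2]
side 0.5 [0.11, 0.11, 0.02, 0.02, 0.02, 0.02, 0.2, 0.2, 0.2]
side 0.6 [0.03, 0.03, 0.02, 0.02, 0.05, 0.06, 0.09, 0.09, 0.0]
side 0.7 [0.03, 0.03, 0.02, 0.02, 0.05, 0.09, 0.11, 0.11, None]
edge [0.53036048 0.00800093 0.1034576 ]
tcp target [0.53723397 0.00764071 0.09362778]
now [0.2546 0.5975 0.2495] shift(tool axes at start) [-0.4309 -0.4539  0.0649] turn units [-5.095 -3.545 11.275] shift(in target axes) [-0.5743  0.1671  0.1953]
now [0.2546 0.5975 0.2495] shift(tool axes at start) [-0.3877 -0.4626 -0.0198] turn units [-1.2000e-02  1.0000e-02  1.1655e+01] shift(in target axes) [-0.5675  0.2054 -0.0205]
[2.53072742 0.         1.51843645]
```

move_arm --pt "0 0 -0.03 0 0 0 1" --pt "0 0 -0.03 0 0 0 1" --pt "-0.024 -0.029 0 0 0 0 1" --pt "-0.024 -0.029 0 0 0 0 1" --pt "-0.024 -0.029 0 0 0 0 1" --pt "-0.024 -0.029 0 0 0 0 1" --pt "-0.024 -0.029 0 0 0 0 1" --pt "-0.024 -0.029 0 0 0 0 1" --pt "-0.024 -0.029 0 0 0 0 1" --pt "-0.024 -0.029 0 0 0 0 1" --pt "-0.024 -0.029 0 0 0 0 1" --pt "-0.024 -0.029 0 0 0 0 1" --grip_force 60

```text
time: 1.1
ee_pos: [0.3619, 0.2351, 0.3101]
orientation: [-3.141, -0.0, 2.739]
ft_force: [0.4, -0.9, -0.2]
gripper_width: 0.0851
```

move_arm --pt "0 0 0 0 0 1 0.6" --pt "0 0 0 0 0 1 0.6" --pt "0 0 0 0 0 1 0.6" --pt "0 0 0 0 0 1 0.6" --pt "0 0 0 0 0 1 0.6" --pt "0 0 0 0 0 1 0.6" --pt "0 0 0 0 0 1 0.6" --pt "0 0 0 0 0 1 0.6" --pt "0 0 0 0 0 1 0.6" --pt "0 0 0 0 0 1 0.6" --pt "0 0 0 0 0 1 0.6" --pt "0 0 0 0 0 0.65 0.6"

```text
time: 2.1
ee_pos: [0.3617, 0.2369, 0.31]
orientation: [-3.141, 0.0, 1.514]
ft_force: [-0.0, -0.3, -1.1]
gripper_width: 0.0512
```

```bash
python3 - <<'E'
from g import *
print(status.observe())
c=np.array([.559,.0065,.0625]); Rt=frame(-3,35); edge=c-Rt[:,2]*.05
togo(edge-Rt[:,2]*.10,Rt)
E
```

```text
{'time': 2.1, 'joint_pos': array([-0.88959186,  0.0820281 ,  0.21901874,  2.01961223, -0.02055904,
        1.04266214, -0.71815328]), 'joint_vel': array([-3.91635020e-02, -8.63099595e-04,  4.26933280e-02,  3.26143689e-03,
       -3.68185528e-03, -4.88872754e-04, -7.56363278e-01]), 'tau': array([ 2.39870735e-01, -2.96257675e+01,  5.55279851e-01, -2.55724400e+01,
        1.43401843e-02,  4.30918008e-03,  5.97561356e-01]), 'ee_pos': array([0.36166211, 0.2369192 , 0.3100235 ]), 'orientation': array([-3.14112576e+00,  4.78015994e-04,  1.51355639e+00]), 'ft_force': array([-0.00776749, -0.33892206, -1.13321345]), 'ft_torque': array([-0.01290666,  0.02495112, -0.02080398]), 'gripper_width': 0.05122816044271974}
now [0.3617 0.2369 0.31  ] shift(tool axes at start) [-0.2191  0.1242  0.1247] turn units [-5.838  0.019 -0.044] shift(in target axes) [-0.2198  0.0293  0.1727]
```

move_arm --pt "-0.0365 0.02 0 0 0 0 0.6" --pt "-0.0365 0.02 0 0 0 0 0.6" --pt "-0.0365 0.02 0 0 0 0 0.6" --pt "-0.0365 0.02 0 0 0 0 0.6" --pt "-0.0365 0.02 0 0 0 0 0.6" --pt "-0.0365 0.02 0 0 0 0 0.6" --pt "0 0 0 -1 0 0 0.6" --pt "0 0 0 -1 0 0 0.6" --pt "0 0 0 -1 0 0 0.6" --pt "0 0 0 -1 0 0 0.6" --pt "0 0 0 -1 0 0 0.6" --pt "0 0 0 -0.84 0 0 0.6"

```text
time: 3.1
ee_pos: [0.4692, 0.0125, 0.3101]
orientation: [2.535, -0.001, 1.52]
ft_force: [1.0, -1.5, -0.3]
gripper_width: 0.0514
```

```bash
python3 - <<'E'
from g import *
print(status.observe())
c=np.array([.559,.0065,.0625]); Rt=frame(-3,35); edge=c-Rt[:,2]*.05
togo(edge-Rt[:,2]*.05,Rt)
E
```

```text
{'time': 3.1, 'joint_pos': array([-0.52477319, -0.14714871,  0.27088604,  2.38236862,  0.59497554,
        0.37188467, -0.79645963]), 'joint_vel': array([ 0.71076238, -0.18304624, -0.90085542,  0.62266271,  2.10002181,
       -0.98807668, -2.20137521]), 'tau': array([ -6.05138853, -14.66859967,   0.51675523, -27.22638667,
        -2.43322402,  -0.99671245,   3.15978125]), 'ee_pos': array([0.46924536, 0.01250245, 0.31006193]), 'orientation': array([ 2.53505088e+00, -1.30571430e-03,  1.51987819e+00]), 'ft_force': array([ 1.01937414, -1.47694562, -0.28736157]), 'ft_torque': array([-0.09408734,  0.52316406, -0.07463026]), 'gripper_width': 0.05140984850339913}
now [0.4692 0.0125 0.3101] shift(tool axes at start) [-0.0016 -0.0676  0.1547] turn units [-0.041 -0.018  0.004] shift(in target axes) [-0.0013 -0.0683  0.1544]
```

move_arm --pt "0 -0.008 0.02 0 0 0 0.6" --pt "0 -0.008 0.02 0 0 0 0.6" --pt "0 -0.008 0.02 0 0 0 0.6" --pt "0 -0.008 0.02 0 0 0 0.6" --pt "0 -0.009 0.018 0 0 0 0.6" --pt "0 -0.009 0.018 0 0 0 0.6" --pt "0 -0.009 0.018 0 0 0 0.6" --pt "-0.001 -0.009 0.02 0 0 0 0.6" --pt "0 0 0 0 0 0 0.6" --pt "0 0 0 0 0 0 0.6" --pt "0 0 0 0 0 0 0.6" --pt "0 0 0 0 0 0 0.6"

```text
time: 4.1
ee_pos: [0.4838, -0.0021, 0.2199]
orientation: [2.555, 0.058, 1.511]
ft_force: [-0.2, 0.4, -0.0]
gripper_width: 0.0509
```

```bash
python3 - <<'E'
from g import *
print(status.observe()['joint_pos'])
c=np.array([.559,.0065,.0625]); Rt=frame(-3,35); edge=c-Rt[:,2]*.05
togo(edge-Rt[:,2]*.05,Rt)
a=cam('top');b=cam('side')
save('pre',np.hstack([cv2.resize(a['image'][70:270,185:425],(400,333)),cv2.resize(b['image'][70:270,215:455],(400,333))]))
E
```

```text
[ 0.4917697   0.16987298 -0.74949982  2.39570617  1.41092929  0.31840032
 -1.56987198]
now [ 0.4838 -0.0021  0.2199] shift(tool axes at start) [ 0.017  -0.027   0.0717] turn units [-0.238  0.496  0.258] shift(in target axes) [ 0.0125 -0.0292  0.0717]
```

View pics/pre.png

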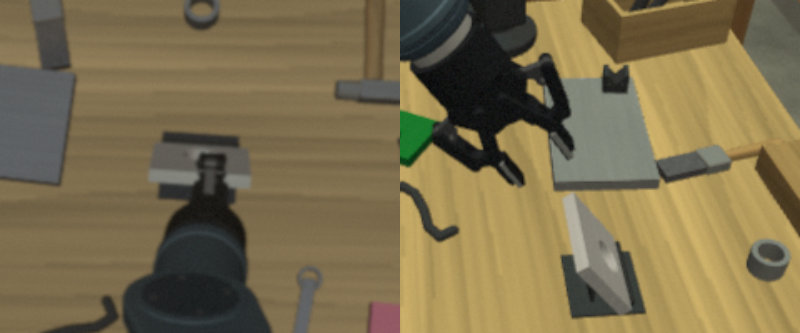

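The picture shows the gripper ahead of and above the plate (top crop ≈(205,165)), but joint 4 sits at its limit (2.396 of 2.4): along the pure slope line, the wrist is too near the base. I'll identify the kinematics from the logged poses and test a grasp turned sideways in the plate's plane.

```bash
cat > kin.py <<'E'
from g import *
from scipy.optimize import least_squares
D=[([-1.23422383,.53711133,-.00445463,1.53876714,.0025859,1.0672726,-.07119067],[.25457062,.59749815,.24948975],[-3.14004281,9.4e-5,2.7389082]),
([-.88959186,.0820281,.21901874,2.01961223,-.02055904,1.04266214,-.71815328],[.36166211,.2369192,.3100235],[-3.14112576,.000478,1.51355639]),
([-.52477319,-.14714871,.27088604,2.38236862,.59497554,.37188467,-.79645963],[.46924536,.01250245,.31006193],[2.53505088,-.0013057,1.51987819])]
s=status.observe(); D.append((s['joint_pos'],s['ee_pos'],s['orientation']))
def rot(a,i,q): return R.from_euler('zy'[i%2],a*q)
S=[-1,1,1,1,1,1,1]
def fk(x,q,S):
    r=[R.from_euler('zyzyzyz'[i],S[i]*q[i]) for i in range(7)]
    A=r[0]; p=np.array([0,0,x[0]])+A.apply([0,x[1],0]); A=A*r[1]*r[2]; p=p+A.apply([x[2],x[3],x[4]])
    A=A*r[3]*r[4]; p=p+A.apply([x[5],x[6],x[7]]); A=A*r[5]; p=p+A.apply([x[8],x[9],x[10]]); A=A*r[6]
    return p,A
if __name__=='__main__':
    import itertools
    best=[]
    for sg in itertools.product([1,-1],repeat=7):
        C=[fk(np.zeros(11),q,sg)[1].inv()*R.from_euler('xyz',o) for q,p,o in D]
        e=max((C[0].inv()*c).magnitude() for c in C); best.append((e,sg,C[0].as_euler('xyz').round(3)))
    best.sort(key=lambda b:b[0]); print(best[:3]); S=best[0][1]
    x0=np.array([.3,0,0,0,.4,0,0,.38,0,0,.28])
    f=lambda x:np.r_[np.concatenate([fk(x,q,S)[0]-p for q,p,o in D]),1e-3*(x-x0)]
    r=least_squares(f,x0);print(r.x.round(4),np.abs(r.fun[:12]).max())
E
python3 kin.py
```

```text
[(2.8269687661026284e-07, (-1, 1, -1, 1, -1, 1, -1), array([0.   , 0.   , 1.571])), (0.9329917723878299, (-1, -1, -1, -1, 1, 1, 1), array([-2.132,  0.056,  1.602])), (0.9750099127537845, (-1, 1, -1, -1, -1, -1, -1), array([-1.07 ,  0.058,  1.536]))]
[ 3.485e-01 -2.440e-02  0.000e+00 -2.020e-02  5.044e-01 -0.000e+00
 -2.000e-04  4.461e-01  0.000e+00 -2.000e-04  3.165e-01] 2.1558894003348428e-07
```

Exact model. Now test reachability versus in-plane angle φ for pre-grasp, grasp, and placing.

```bash
cat > ik.py <<'E'
from g import *
from kin import fk
from scipy.optimize import least_squares
X=np.array([.3485,-.0244,0,-.0202,.5044,0,-.0002,.4461,0,-.0002,.3165]);S=(-1,1,-1,1,-1,1,-1);C=R.from_euler('z',np.pi/2)
lo=np.array([-2.7,-.37,-1.27,.24,-1.31,.19,-2.76]);hi=np.array([2.7,2.16,1.26,2.4,4.45,1.91,2.76])
def ik(p,Rt,seeds=12,q0=None):
    Rt=R.from_matrix(Rt);rng=np.random.default_rng(0);best=None
    def f(q):
        a,b=fk(X,q,S); return np.r_[10*(a-p),((b*C).inv()*Rt).as_rotvec(),.01*(q-(lo+hi)/2)/(hi-lo)]
    for k in range(seeds):
        q0_=rng.uniform(lo,hi) if q0 is None else q0
        r=least_squares(f,q0_,bounds=(lo,hi),max_nfev=60)
        e=np.abs(f(r.x)[:6]).max();m=np.minimum(r.x-lo,hi-r.x).min()
        if e<.02 and (best is None or m>best[0]): best=(m,r.x,e)
        if q0 is not None: break
    return best
def fphi(yaw,lean,phi): return frame(yaw,lean)@R.from_euler('y',phi,degrees=True).as_matrix()
if __name__=='__main__':
    c=np.array([.559,.0065,.0625])
    for phi in(0,15,25,35,-15,-25,-35):
        F=frame(-3,35);edge=c-F[:,2]*.05;Q=fphi(-3,35,phi)
        out=[]
        for p,M in((edge+F[:,2]*.012,Q),(edge-Q[:,2]*.05,Q),(edge-Q[:,2]*.12,Q),(np.array([.63,.305,.11]),fphi(-6,0,phi))):
            b=ik(p,M,8);out.append(None if b is None else (b[0].round(2),b[1].round(2).tolist()))
        print(phi,Q[:,2].round(2),*out,sep='\n  ')
E
python3 ik.py
```

```text
0
  [ 0.57 -0.03 -0.82]
  (np.float64(0.05), [0.62, 0.74, -0.94, 2.35, 2.14, 0.71, -2.08])
  (np.float64(0.0), [0.86, 0.73, -1.27, 2.4, 1.89, 0.81, -1.85])
  None
  (np.float64(0.72), [-0.36, 0.79, -0.25, 1.47, 0.23, 0.91, -0.78])
15
  [ 0.57  0.23 -0.79]
  (np.float64(0.08), [1.02, 0.98, -1.19, 2.32, 2.18, 0.57, -1.73])
  (np.float64(0.0), [1.14, 0.81, -1.27, 2.39, 2.04, 0.44, -1.69])
  None
  (np.float64(0.53), [-0.47, 0.73, 0.08, 1.61, -0.43, 0.72, -0.2])
25
  [ 0.54  0.39 -0.74]
  (np.float64(0.07), [0.05, 0.61, 0.17, 2.33, 4.21, 0.69, 2.25])
  (np.float64(0.03), [0.42, 0.46, -0.18, 2.37, 4.38, 0.51, 2.19])
  (np.float64(0.0), [1.18, 0.44, -0.92, 2.37, -1.31, 0.27, 1.72])
  (np.float64(0.45), [-0.29, 0.73, -0.08, 1.66, -0.59, 0.64, 0.01])
35
  [ 0.5   0.55 -0.67]
  (np.float64(0.06), [-0.22, 0.82, 0.65, 2.28, 4.39, 1.2, 2.08])
  (np.float64(0.0), [1.07, 0.72, -0.81, 2.26, -1.31, 0.31, 1.87])
  (np.float64(0.05), [0.93, 0.48, -0.48, 2.28, -1.26, 0.63, 1.8])
  (np.float64(0.43), [-0.16, 0.76, -0.17, 1.71, -0.85, 0.62, 0.32])
-15
  [ 0.54 -0.29 -0.79]
  (np.float64(0.09), [0.11, 0.63, -0.58, 2.31, 1.87, 0.81, -2.18])
  (np.float64(0.03), [0.02, 0.45, -0.54, 2.37, 1.69, 0.74, -2.11])
  (np.float64(0.0), [0.02, 0.28, -0.64, 2.4, 1.42, 0.74, -1.93])
  (np.float64(0.79), [-0.62, 0.86, 0.03, 1.33, 0.19, 1.12, -0.8])
-25
  [ 0.5  -0.45 -0.74]
  (np.float64(0.17), [0.3, 0.88, -0.96, 2.23, 1.76, 1.31, -2.04])
  (np.float64(0.11), [-0.26, 0.51, -0.36, 2.29, 1.48, 0.88, -2.07])
  (np.float64(0.09), [-0.43, 0.35, -0.3, 2.31, 1.25, 0.89, -1.94])
  (np.float64(0.63), [-0.73, 0.94, 0.14, 1.23, 0.21, 1.28, -0.83])
-35
  [ 0.44 -0.6  -0.67]
  (np.float64(0.23), [-0.37, 0.71, -0.23, 2.17, 1.46, 0.99, -2.1])
  (np.float64(0.2), [-0.48, 0.59, -0.21, 2.2, 1.31, 1.0, -2.03])
  (np.float64(0.2), [-0.61, 0.49, -0.19, 2.2, 1.13, 1.06, -1.93])
  (np.float64(0.47), [-0.81, 1.04, 0.23, 1.12, 0.24, 1.44, -0.84])
```

```bash
python3 - <<'E'
from ik import *
c=np.array([.559,.0065,.0625]);F=frame(-3,35);edge=c-F[:,2]*.05;Q=fphi(-3,35,-30)
togo(edge-Q[:,2]*.10,Q)
E
```

```text
now [ 0.484  -0.0015  0.22  ] shift(tool axes at start) [ 0.0645 -0.0267  0.0326] turn units [-0.157 -4.509  0.322] shift(in target axes) [ 0.0712 -0.0293 -0.0005]
```

move_arm --pt "0 0 0 -0.03 -0.75 0.05 0.6" --pt "0 0 0 -0.03 -0.75 0.05 0.6" --pt "0 0 0 -0.03 -0.75 0.05 0.6" --pt "0 0 0 -0.03 -0.75 0.05 0.6" --pt "0 0 0 -0.03 -0.75 0.05 0.6" --pt "0 0 0 0 -0.75 0.05 0.6" --pt "0.014 -0.006 0 0 0 0 0.6" --pt "0.014 -0.006 0 0 0 0 0.6" --pt "0.014 -0.006 0 0 0 0 0.6" --pt "0.014 -0.006 0 0 0 0 0.6" --pt "0.014 -0.006 0 0 0 0 0.6" --pt "0 0 0 0 0 0 0.6"

```text
time: 5.2
ee_pos: [0.482, 0.0618, 0.1724]
orientation: [2.467, 0.422, 1.206]
ft_force: [-0.6, 1.3, 0.1]
gripper_width: 0.0512
```

```bash
python3 - <<'E'
from ik import *
c=np.array([.559,.0065,.0625]);F=frame(-3,35);edge=c-F[:,2]*.05;Q=fphi(-3,35,-30)
togo(edge-Q[:,2]*.10,Q); print(status.observe()['joint_pos'])
E
```

```text
now [0.482  0.0618 0.1724] shift(tool axes at start) [-0.0015  0.0023 -0.0001] turn units [-0.019 -0.037  0.047] shift(in target axes) [-0.0014  0.0023 -0.0001]
[-0.05494592  0.5737227  -0.78156056  2.23727276  1.36872861  1.2226035
 -2.01841009]
```

move_arm --pt "0 0.002 0.013 0 0 0 0.6" --pt "0 0 0.013 0 0 0 0.6" --pt "0 0 0.013 0 0 0 0.6" --pt "0 0 0.013 0 0 0 0.6" --pt "0 0 0.013 0 0 0 0.6" --pt "0.0005 0 0.009 0 0 0 0.6" --pt "0.001 0 0.009 0 0 0 0.6" --pt "0.001 0 0.009 0 0 0 0.6" --pt "0.001 0 0.009 0 0 0 0.6" --pt "0.001 0 0.009 0 0 0 0.6" --pt "0 0 0 0 0 0 0.6"

```text
time: 6.12
ee_pos: [0.5372, 0.0034, 0.0936]
orientation: [2.465, 0.423, 1.199]
ft_force: [-0.2, 0.1, -0.2]
gripper_width: 0.0512
```

```bash
python3 - <<'E'
from ik import *
c=np.array([.559,.0065,.0625]);F=frame(-3,35);edge=c-F[:,2]*.05;Q=fphi(-3,35,-30)
togo(edge+F[:,2]*.012,Q); print(status.observe()['joint_pos'])
a=cam('top');b=cam('side')
save('pre2',np.hstack([cv2.resize(a['image'][110:230,235:375],(400,343),interpolation=2),cv2.resize(b['image'][150:270,265:405],(400,343),interpolation=2)]))
E
```

```text
now [0.5372 0.0034 0.0936] shift(tool axes at start) [ 0.0036 -0.0002 -0.0022] turn units [-0.032  0.007  0.006] shift(in target axes) [ 0.0036 -0.0002 -0.0022]
[ 0.0157995   0.75570443 -0.64165784  2.19633732  1.62973171  1.15720973
 -2.09003387]
```

View pics/pre2.png

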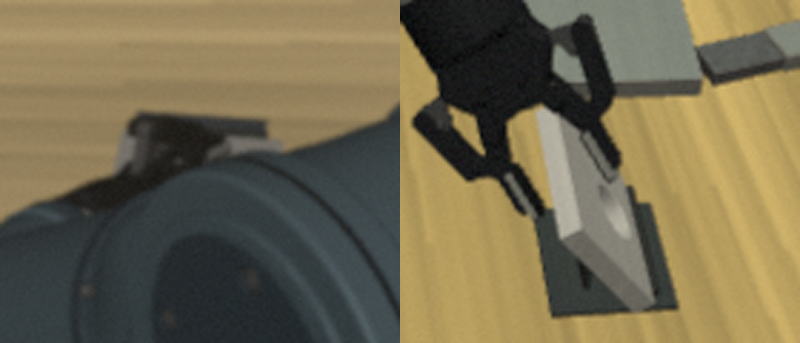

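The side crop shows the fingers straddling the upper edge (tips at ≈(605,165) and (530,205)), above the hole. Closing.

move_arm --pt "0.003 0 -0.002 0 0 0 0.6" --pt "0 0 0 0 0 0 0.3" --pt "0 0 0 0 0 0 0.15" --pt "0 0 0 0 0 0 0.05" --pt "0 0 0 0 0 0 0" --pt "0 0 0 0 0 0 0" --pt "0 0 0 0 0 0 0" --pt "0 0 0 0 0 0 0" --grip_force 60

```text
time: 6.88
ee_pos: [0.5366, 0.0087, 0.0949]
orientation: [2.465, 0.422, 1.201]
ft_force: [-4.9, 2.4, 4.5]
gripper_width: 0.0151
```

```bash
python3 - <<'E'
from ik import *
s=status.observe();print(s['ft_force'],s['ft_torque'],s['gripper_width'])
Q=R.from_euler('xyz',s['orientation']).as_matrix(); F=frame(-3,35)
zp=-F[:,2]
print('plate-up in tool axes',(Q.T@zp).round(3),'world-up',(Q.T@[0,0,1]).round(3), 'world -x', (Q.T@[-1,0,0]).round(3))
E
```

```text
[-4.91729332  2.44730066  4.51824518] [ 0.46358141  0.84358254 -0.26270731] 0.015116720233999332
plate-up in tool axes [-0.499 -0.003 -0.867] world-up [-0.409  0.571 -0.711] world -x [-0.33  -0.82  -0.468]
```

move_arm --pt "-0.003 0.0007 -0.005 0 0 0 0" --pt "-0.004 0.0007 -0.007 0 0 0 0" --pt "-0.005 0.001 -0.0085 0 0 0 0" --pt "-0.005 0.001 -0.0085 0 0 0 0" --pt "-0.006 0.0086 -0.0107 0 0 0 0" --pt "-0.006 0.0086 -0.0107 0 0 0 0" --pt "-0.006 0.0086 -0.0107 0 0 0 0" --pt "-0.006 0.0086 -0.0107 0 0 0 0" --pt "-0.006 0.0086 -0.0107 0 0 0 0" --pt "-0.006 0.0086 -0.0107 0 0 0 0" --pt "0 0 0 0 0 0 0" --pt "0 0 0 0 0 0 0"

```text
time: 7.88
ee_pos: [0.5207, 0.0096, 0.2151]
orientation: [2.463, 0.421, 1.199]
ft_force: [-0.6, -0.4, -5.2]
gripper_width: 0.0151
```

```bash
python3 - <<'E'
from ik import *
s=status.observe();print(s['ft_force'],s['gripper_width'],s['joint_pos'].round(2))
togo([.60,.305,.24],fphi(-6,0,-30))
b=cam('side');save('lift',b['image'][20:320,130:530])
E
```

```text
[-0.63311846 -0.36651069 -5.22082513] 0.015088110290260701 [ 0.09  0.47 -0.76  2.2   1.36  1.13 -1.82]
now [0.5207 0.0096 0.2151] shift(tool axes at start) [ 0.2673  0.0662 -0.1354] turn units [ 5.285 -0.163 -2.499] shift(in target axes) [ 0.2492  0.048  -0.1726]
```

View pics/lift.png

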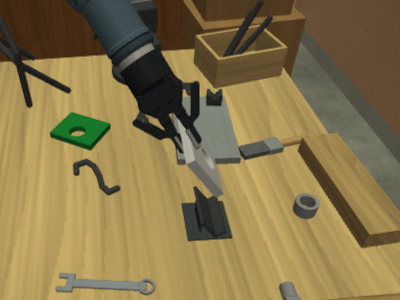

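move_arm --pt "0 0 0 0.66 -0.02 -0.31 0" --pt "0 0 0 0.66 -0.02 -0.31 0" --pt "0 0 0 0.66 -0.02 -0.31 0" --pt "0 0 0 0.66 -0.02 -0.31 0" --pt "0 0 0 0.66 -0.02 -0.31 0" --pt "0 0 0 0.66 -0.02 -0.31 0" --pt "0 0 0 0.66 -0.02 -0.31 0" --pt "0 0 0 0.66 -0.02 -0.31 0"

```text
time: 8.6
ee_pos: [0.5202, 0.0093, 0.2133]
orientation: [-3.135, 0.524, 1.468]
ft_force: [-0.3, -0.4, -4.7]
gripper_width: 0.0152
```

move_arm --pt "0.012 0.002 -0.008 0 0 0 0" --pt "0.021 0.004 -0.015 0 0 0 0" --pt "0.024 0.005 -0.017 0 0 0 0" --pt "0.024 0.005 -0.017 0 0 0 0" --pt "0.024 0.005 -0.017 0 0 0 0" --pt "0.024 0.005 -0.017 0 0 0 0" --pt "0.024 0.005 -0.017 0 0 0 0" --pt "0.024 0.005 -0.017 0 0 0 0" --pt "0.024 0.005 -0.017 0 0 0 0" --pt "0.024 0.004 -0.016 0 0 0 0" --pt "0.012 0.002 -0.008 0 0 0 0" --pt "0 0 0 0 0 0 0"

```text
time: 9.6
ee_pos: [0.5965, 0.2956, 0.2371]
orientation: [-3.138, 0.522, 1.472]
ft_force: [-1.2, 1.1, -4.6]
gripper_width: 0.0147
```

```bash
cat > st.py <<'E'
from ik import *
s=status.observe();print(s['time'],s['ft_force'],s['gripper_width'],s['joint_pos'].round(2))
togo([.63,.305,.24],fphi(-6,0,-30))
for n in('top','side'):
    d=cam(n);P=cloud(d)
    # plate by colour: light grey, above the slab
    im=d['image'].astype(int);g=(im.max(-1)-im.min(-1)<28)&(im.min(-1)>85)
    z=P[...,2]; m=g&(abs(P[...,0]-.63)<.15)&(abs(P[...,1]-.305)<.12)&(z>.03)&(z<.3)
    print(n,m.sum(),P[m].min(0).round(3),P[m].max(0).round(3))
    q=P[m]
    if len(q)>100:
        nn=np.linalg.svd(q-q.mean(0),full_matrices=False)[2][2];nn*=np.sign(nn[0]);print('n',nn.round(3),'median',np.median(q,0).round(4))
E
python3 st.py; python3 - <<'E'
from h import *
a=load('top');b=load('side')
save('carry',np.hstack([cv2.resize(a['image'][60:260,70:310],(400,333)),cv2.resize(b['image'][30:230,215:455],(400,333))]))
E
```

```text
9.6 [-1.23017276  1.07238814 -4.55644847] 0.014742620274648571 [-0.3   0.91 -0.77  1.19  0.82  1.75 -1.16]
now [0.5965 0.2956 0.2371] shift(tool axes at start) [ 0.0095  0.0323 -0.0089] turn units [-0.009 -0.011  0.046] shift(in target axes) [ 0.0097  0.0323 -0.0089]Traceback (most recent call last):
  File "st.py", line 9, in <module>
    print(n,m.sum(),P[m].min(0).round(3),P[m].max(0).round(3))
                    ~~~~~~~~^^^
    return umr_minimum(a, axis, None, out, keepdims, initial, where)
ValueError: zero-size array to reduction operation minimum which has no identity
```

View pics/carry.png

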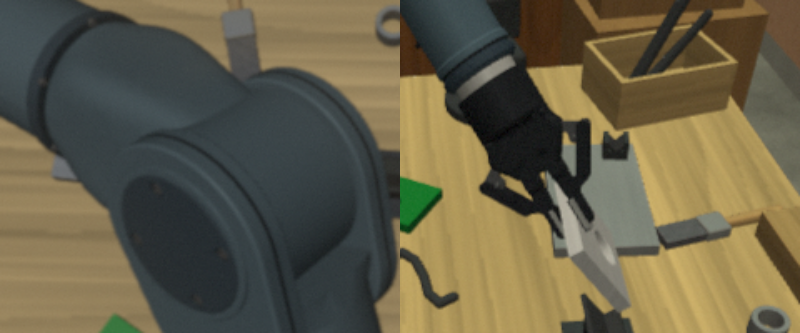

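```bash
sed -i "s/for n in('top','side')/for n in('side',)/" st.py; python3 st.py; python3 - <<'E'
from ik import *
b=load('side'); save('carry2',cv2.resize(b['image'][30:230,215:455],(720,600)))
q=status.observe()['joint_pos']
for h in(.2,.15,.11): 
    r=ik(np.array([.63,.305,h]),fphi(-6,0,-30),q0=q);print(None if r is None else (r[0].round(2),r[1].round(2)))
E
```

```text
9.65 [ 0.16809828 -0.48329929 -4.72092289] 0.015037801841062232 [-0.3   0.91 -0.77  1.19  0.82  1.75 -1.16]
now [0.5968 0.2933 0.2373] shift(tool axes at start) [ 0.0117  0.0318 -0.01  ] turn units [-0.014  0.01   0.029] shift(in target axes) [ 0.0118  0.0318 -0.0099]
side 513 [0.584 0.227 0.038] [0.699 0.379 0.259]
n [ 0.992 -0.124  0.01 ] median [0.594  0.251  0.2387]
(np.float64(0.35), array([-0.58,  0.9 , -0.2 ,  1.12,  0.5 ,  1.56, -0.95]))
(np.float64(0.42), array([-0.58,  0.95, -0.2 ,  1.15,  0.51,  1.49, -0.98]))
(np.float64(0.45), array([-0.55,  1.  , -0.26,  1.15,  0.56,  1.46, -1.03]))
```

View pics/carry2.png

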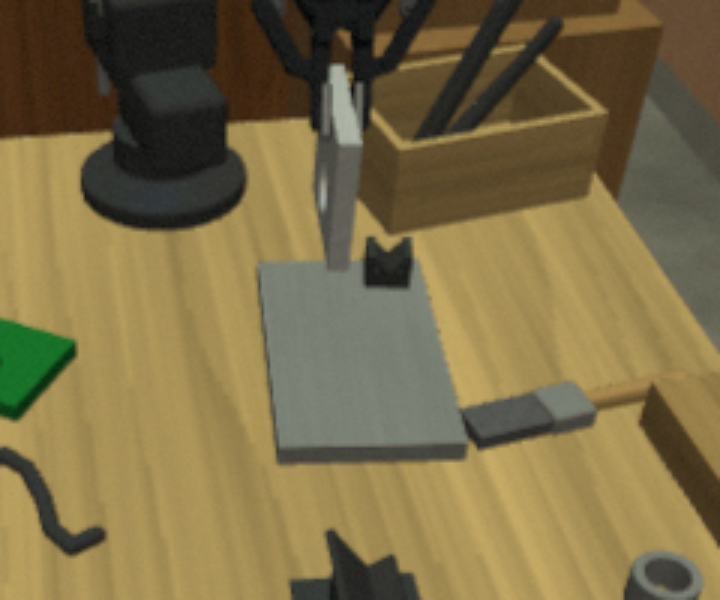

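The picture shows the plate upright end-on (bottom at ≈(340,265)), parallel to the slab, and the V-block at (388,262) clear. Going over the slab's middle and down.

move_arm --pt "0.004 0.0106 -0.0033 0 0 0 0" --pt "0.004 0.0106 -0.0033 0 0 0 0" --pt "0.004 0.0106 -0.0033 0 0 0 0" --pt "0.008 0 0.0139 0 0 0 0" --pt "0.008 0 0.0139 0 0 0 0" --pt "0.008 0 0.0139 0 0 0 0" --pt "0.008 0 0.0139 0 0 0 0" --pt "0.008 0 0.0139 0 0 0 0" --pt "0.008 0 0.0139 0 0 0 0" --pt "0.005 0 0.0087 0 0 0 0" --pt "0 0 0 0 0 0 0" --pt "0 0 0 0 0 0 0"

```text
time: 10.7
ee_pos: [0.631, 0.303, 0.1354]
orientation: [-3.14, 0.524, 1.466]
ft_force: [-0.1, 0.2, -5.1]
gripper_width: 0.015
```

```bash
cat > st2.py <<'E'
from ik import *
s=status.observe();print(s['time'],s['ft_force'].round(1),s['gripper_width'].round(4),s['joint_pos'].round(2))
togo([.63,.305,.108],fphi(-6,0,-30))
d=cam('side');P=cloud(d);z=P[...,2]
m=(abs(P[...,0]-.63)<.03)&(P[...,1]>.2)&(P[...,1]<.4)&(z>.03)&(z<.11)
m=cv2.morphologyEx(m.astype(np.uint8),cv2.MORPH_OPEN,np.ones((3,3)))>0
v,u=np.where(m);print('px',u.min(),u.max(),v.min(),v.max(),m.sum());q=P[m]
e=q[q[:,1]<np.percentile(q[:,1],60)]; print('end',np.percentile(q,[1,50,99],axis=0).round(3).tolist())
# vertical trend of x with z on the points: upright check
for z0 in np.arange(.03,.1,.02): 
    w=q[(q[:,2]>z0)&(q[:,2]<z0+.02)]; len(w) and print(round(z0,2),len(w),np.percentile(w[:,0],[2,98]).round(4),np.percentile(w[:,1],[2,98]).round(4))
E
python3 st2.py
```

```text
Traceback (most recent call last):
  File "st2.py", line 2, in <module>
    s=status.observe();print(s['time'],s['ft_force'].round(1),s['gripper_width'].round(4),s['joint_pos'].round(2))
                                                              ^^^^^^^^^^^^^^^^^^^^^^^^
AttributeError: 'float' object has no attribute 'round'
```

```bash
sed -i "s/s\['gripper_width'\].round(4)/s['gripper_width']/" st2.py; python3 st2.py
```

```text
10.7 [-0.1  0.2 -5.1] 0.015022535781291306 [-0.33  1.07 -0.72  1.13  0.89  1.66 -1.17]
now [0.631  0.303  0.1354] shift(tool axes at start) [ 0.0153 -0.0012  0.0228] turn units [-0.013  0.003 -0.001] shift(in target axes) [ 0.0153 -0.0012  0.0228]
px 329 343 115 153 337
end [[0.619, 0.237, 0.042], [0.626, 0.245, 0.073], [0.634, 0.355, 0.109]]
0.03 41 [0.6188 0.6334] [0.2378 0.3568]
0.05 114 [0.6193 0.6336] [0.2377 0.349 ]
0.07 96 [0.6187 0.6337] [0.2381 0.35  ]
0.09 86 [0.6191 0.6335] [0.2373 0.323 ]
```

move_arm --pt "0.004 0 0.0069 0 0 0 0" --pt "0.004 0 0.0069 0 0 0 0" --pt "0.0025 0 0.0043 0 0 0 0" --pt "0.001 0 0.0017 0 0 0 0" --pt "0 0 0 0 0 0 0" --pt "0 0 0 0 0 0 0"

```text
time: 11.25
ee_pos: [0.6312, 0.3032, 0.1131]
orientation: [-3.141, 0.523, 1.465]
ft_force: [0.0, -0.3, -4.6]
gripper_width: 0.0151
```

move_arm --pt "0.0005 0 0.0009 0 0 0 0" --pt "0.0005 0 0.0009 0 0 0 0" --pt "0 0 0 0 0 0 0" --pt "0 0 0 0 0 0 0"

```text
time: 11.58
ee_pos: [0.6313, 0.3032, 0.113]
orientation: [3.141, 0.524, 1.464]
ft_force: [-2.6, -1.0, 6.5]
gripper_width: 0.0152
```

Contact (force went from −4.6 to +6.5 N). Ease the grip and open slowly.

move_arm --pt "-0.0002 0 -0.0003 0 0 0 0" --pt "0 0 0 0 0 0 0" --pt "0 0 0 0 0 0 0.22" --pt "0 0 0 0 0 0 0.26" --pt "0 0 0 0 0 0 0.32" --pt "0 0 0 0 0 0 0.4" --pt "0 0 0 0 0 0 0.5" --pt "0 0 0 0 0 0 0.6" --pt "0 0 0 0 0 0 0.6" --pt "0 0 0 0 0 0 0.6" --pt "0 0 0 0 0 0 0.6" --grip_force 20

```text
time: 12.5
ee_pos: [0.6312, 0.3032, 0.1113]
orientation: [-3.141, 0.523, 1.465]
ft_force: [-0.8, -0.3, -0.1]
gripper_width: 0.0517
```

```bash
python3 st2.py; python3 - <<'E'
from h import *
b=load('side'); save('rel',cv2.resize(b['image'][70:230,255:447],(720,600)))
E
```

```text
12.5 [-0.8 -0.3 -0.1] 0.05173447613629443 [-0.33  1.09 -0.71  1.13  0.9   1.63 -1.19]
now [0.6312 0.3032 0.1113] shift(tool axes at start) [ 0.0031 -0.0014  0.002 ] turn units [-0.006 -0.003 -0.006] shift(in target axes) [ 0.0031 -0.0014  0.002 ]
px 325 343 112 156 402
end [[0.605, 0.238, 0.032], [0.626, 0.251, 0.072], [0.634, 0.355, 0.109]]
0.03 101 [0.6189 0.6334] [0.2384 0.3551]
0.05 95 [0.6192 0.6345] [0.2378 0.3491]
0.07 103 [0.6193 0.6342] [0.2387 0.3552]
0.09 103 [0.602  0.6341] [0.2377 0.3281]
```

View pics/rel.png

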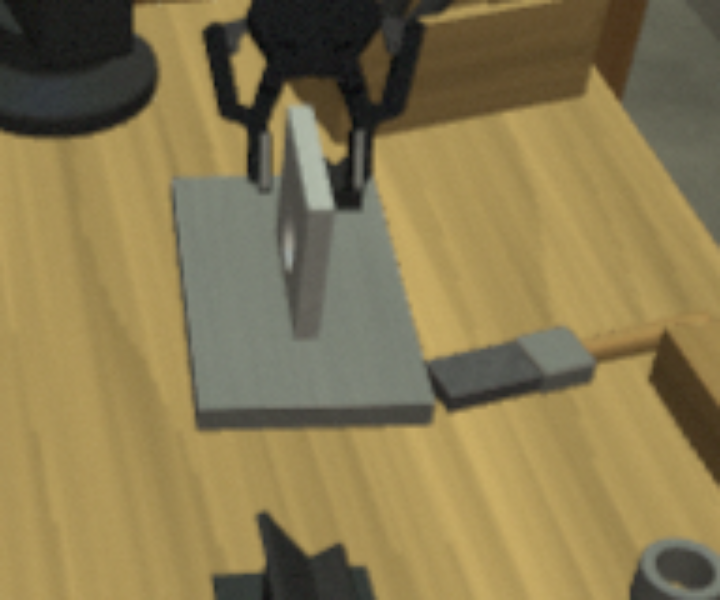

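The picture shows the plate standing upright on the slab ((305,230)), fingers clear on both sides. Retreat along the tool axis.

move_arm --pt "0 0 -0.01 0 0 0 0.6" --pt "0 0 -0.02 0 0 0 0.6" --pt "0 0 -0.025 0 0 0 0.6" --pt "0 0 -0.025 0 0 0 0.6" --pt "0 0 -0.025 0 0 0 0.6" --pt "-0.012 0 -0.02 0 0 0 0.6" --pt "-0.012 0 -0.02 0 0 0 0.6" --pt "-0.012 -0.02 -0.02 0 0 0 0.6" --pt "-0.01 -0.03 -0.017 0 0 0 0.6" --pt "0 -0.03 0 0 0 0 0.6" --pt "0 -0.03 0 0 0 0 0.6" --pt "0 0 0 0 0 0 0.6"

```text
time: 13.55
ee_pos: [0.5212, 0.3687, 0.294]
orientation: [-3.137, 0.522, 1.476]
ft_force: [-0.3, 1.2, 0.2]
gripper_width: 0.0512
```

move_arm --pt "0 -0.03 0 0 0 0 0.6" --pt "0 -0.03 0 0 0 0 0.6" --pt "0 -0.03 0 0 0 0 0.6" --pt "0 -0.03 0 0 0 0 0.6" --pt "0 0 0 0 0 0 0.6" --pt "0 0 0 0 0 0 0.6"

```text
time: 14.05
ee_pos: [0.4067, 0.3793, 0.2931]
orientation: [-3.142, 0.522, 1.469]
ft_force: [1.2, -0.7, -0.1]
gripper_width: 0.0512
```

```bash
python3 - <<'E'
from h import *
s=status.observe();print(s['time'],s['ee_pos'],s['joint_pos'].round(2))
for n in('top','side'):
    d=cam(n);P=cloud(d);z=P[...,2]
    m=(abs(P[...,0]-.63)<.05)&(P[...,1]>.22)&(P[...,1]<.38)&(z>.105)&(z<.14)
    if m.sum()>20:
        q=P[m];print(n,'plate top',m.sum(),q.mean(0).round(4),cv2.minAreaRect((q[:,:2]*1000).astype(np.float32)))
    w=(abs(P[...,0]-.63)<.05)&(P[...,1]>.22)&(P[...,1]<.38)&(z>.035)&(z<.14); 
    if w.sum()>20: print(n,'all',w.sum(),np.percentile(P[w],[1,99],axis=0).round(3).tolist())
    v=(z>.035)&(z<.065)&(P[...,0]>.65)&(P[...,0]<.75)&(P[...,1]>.37)&(P[...,1]<.43); print('vb',v.sum(),P[v].mean(0).round(3))
import m
for n in('top','side'): m.plates(n,load(n),{'plain':(.48,.66,-.41,-.22)})
a=load('top');b=load('side')
save('fin',np.hstack([cv2.resize(a['image'][60:260,70:310],(400,333)),cv2.resize(b['image'][30:230,215:455],(400,333))]))
E
```

```text
14.05 [0.40666144 0.37930159 0.29311535] [-0.47  0.74 -0.83  1.4   0.62  1.76 -1.46]
top plate top 638 [0.6266 0.3033 0.1188] ((627.9417724609375, 304.1565856933594), (120.7413558959961, 18.530292510986328), 83.69657897949219)
top all 1259 [[0.614, 0.244, 0.036], [0.639, 0.363, 0.124]]
vb 342 [0.677 0.402 0.047]
side plate top 269 [0.6307 0.2899 0.1177] ((632.7988891601562, 299.063232421875), (124.42440795898438, 16.25895118713379), 83.9649658203125)
side all 631 [[0.619, 0.238, 0.036], [0.644, 0.359, 0.122]]
vb 106 [0.689 0.393 0.044]
top plain 1201 tilt 35.2 yaw n 16.2 width 0.1189 front top-edge mid [ 0.5511 -0.318   0.1071] -> plate centre [ 0.5725 -0.3118  0.0616]
side plain 1513 tilt 35.7 yaw n 16.2 width 0.1181 front top-edge mid [ 0.5553 -0.3238  0.1065] -> plate centre [ 0.5771 -0.3175  0.0613]
```

View pics/fin.png

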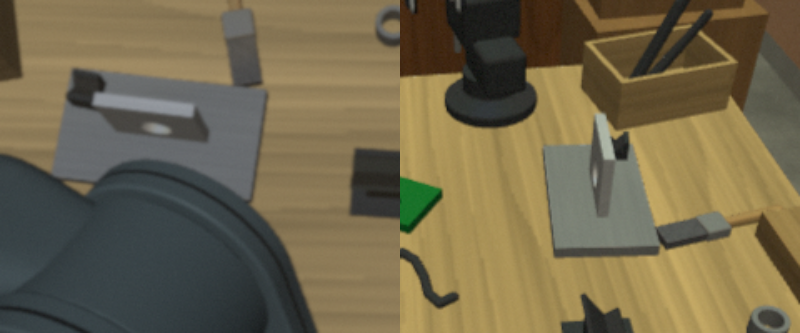

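Both views show the plate upright on the slab with its hole low; it is 2–5 mm off the slab's middle, and the other parts have not moved. Handing in.

```bash
python3 -c "
from station import ctrl; print(ctrl.close_job())"
```

```text
the job is handed in; nothing more can be done
None
```

The holed plate now stands upright and free on its long lower edge, about in the middle of the slab. I handed the job in with the robot's clock at about 14 s. No verdict is reported.

- **Grasp:** The straight grasp down the plate's slope ran joint 4 to its limit (2.396 of 2.4). I gripped instead with the tool turned 30° sideways in the plate's plane. I then lifted the plate, turned it upright, lowered it to contact (about 11 N), opened slowly and backed away.
- **Plate position:** It is about 5 mm (top camera) and 2 mm (side camera) from the slab's middle, against 25 mm allowed. Its long edge lies at 83.7–84.0° and the slab's at 83.6–84.2°. Its upper edge is about 0.118 m above the bench (expected 0.12), and the end seen from the side stayed vertical within about 1 mm.
- **Plain plate:** It has not moved measurably (under 1 mm in both views).
- **V-block:** The top view gives about 1–2 mm of change. The side view gives about 8 mm, because the standing plate now hides part of the block and shifts the average of what is still seen. I take the top view as the true one.
- **Disagreement:** The two cameras differ by 5–8 mm in absolute position, so I compared positions within each view only.

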